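Show the helper where the stray strand goes

ROBOT

A 6-joint arm with a two-finger parallel gripper is mounted at the origin on the work surface. World frame = base frame: x ahead of the robot, y to its left, z up, the work surface at z = 0. Lengths are in m, angles in rad, forces in N, time in s.
With the tool pointing down it reaches from about 0.35 to 0.775 m from the base axis. Payload 7.3 kg.
Tool frame: the origin (TCP) lies between the finger pads, 19 mm behind the fingertips; this is the grasp point; z points along the fingers, y is the line along which they close (so a half turn about z gives the same grasp; the last joint's range is limited). The gripper opens to 92 mm and grips with 3 to 60 N. Pads are 19 mm wide; open, the fingers measure 130 mm over their backs; the gripper's body (75 mm by 190 mm) begins 47 mm behind the grasp point.
Start: joints at [-1.273, 0.342, 1.524, -0, 1.275, -0.146], TCP at [0.225, -0.474, 0.246] pointing down, gripper open.
Joint ranges: [-2.53, 2.53], [-0.77, 2.02], [0.04, 2.7], [-1, 4.14], [0.28, 2.66], [-3.11, 3.11]. Speed limits (rad/s): [2.57, 2.57, 3.14, 3.14, 3.14, 3.14].

INTERFACE

Orientations are given as [roll, pitch, yaw] about the fixed x, y, z axes, in that order (R = Rz(yaw) Ry(pitch) Rx(roll)).
In Python, from cell import telemetry, eyes, job gives the robot as it stands.
- The arm moves only by the tool apply_moves, never from a script. Its arguments are lists of equal length, an entry for each row: "delta_pos": the shift along the world's x, y, z each as a share of 0.4 m, from -1 to 1, a list of three; "dr": the turn, a rotation vector about the world's x, y, z each as a share of 0.5 rad, from -1 to 1, a list of three; "jaw": the opening, from 0 (shut) to 1 (fully open). A call has 1 to 8 rows; each row is the pose to reach, as a shift and turn from the pose commanded when the call began; what a row does not reach only later rows make up. A row lasts 1/12 s, in which the tool goes at most 41.7 mm and 7.16 degrees, less where a joint would pass 70% of its speed; a pose out of reach is approached as far as the arm can. A call with a number of a shift or a turn outside -1 to 1 is refused whole. A call with a gripper value outside its range is refused whole. The fingers move at their own pace and stop on an object; "force" is the grip in N (left out, the last holds). Time passes only in rows, so rows that repeat a pose let the fingers close. It gives the time, the measured TCP pose, the force, the opening and the grip force at its end, in the units of the state.
- telemetry.observe(): the state, without advancing time (a new reading comes with each control period).
- eyes.read_camera(name): name is "scene" or "top"; returns the picture (420x560x3 uint8, red, green, blue); there is no depth.
- eyes.camera_model(name): a dict with "vertical_fov" (degrees; the focal length in pixels is half the picture's height over the tangent of half this angle, whatever the lens; pixels are square), "cx", "cy" (the principal point, pixels), "k1" (the pictures are not rectified: a ray, as slopes to the right and down, at radius r is drawn at 1 + k1 r^2 times it, then the intrinsics apply), "rvec" (rotation vector, rad) and "tvec" (3), from world to camera coordinates, as OpenCV has them. Camera axes: x right, y down, z forward; pixel columns grow to the right and rows downward; lengths in m; the calibration is good to about 2 mm. A picture is of the moment at which its call begins. camera_model takes no time and is no camera call.
- job.hand_in(): hands the job in; it is judged then, once.
The state is a dict: "time": time; "qpos": joint angles; "qvel": joint speeds; "joint_efforts": joint torques, N m; "tool_pos": TCP position; "tool_rot": TCP orientation; "contact_force": force on the tool from outside, world axes, zero at the start; "torque": the same for the moment, N m; "opening": finger opening in m; "grip_force": force on a finger pad.
Only numpy, scipy, OpenCV 4.12 (cv2) and the standard library are available. Lean on these libraries where they do the work, as an engineer would, in place of code of your own. Each camera call takes 0.05 s, during which the arm holds its last target. There are 200 camera calls.

TASK

One strand of green beads has been stuck to dry among the lilac-blue ones on the foam block; show the helper which it is and which tub it belongs in. With the gripper pointing down, point at the green strand from just above the tip of its skewer (fingertips two to three centimetres clear) and hold still there for two seconds, then point in the same way at the middle of the tub of green beads, just above its rim, hold still for two seconds and finish still pointing there. The glaze is wet: touch, lift and move nothing at all.

Things in the scene. Friction and masses are not known exactly. Their poses are not given: they have to be found in the camera images.
- green_strand_tip (a point): bare upper end of the bamboo skewer that carries the green, red-and-yellow-speckled beads: the thing to point at first. Its stick stands upright in any of the six places on the drying block; the tip is 175 to 190 mm above the table. z up
- green_strand: the green strand: four barrel beads, 22 mm across and 20 mm long each, on a 3 mm bamboo skewer pushed upright into the foam; origin on the skewer's axis 105 mm below its tip, z up. The skewer slides up out of the foam if pulled
- green_tub_mouth (a point): centre of the open mouth of the tub of loose green beads, level with its rim, 58 mm above the table: the thing to point at second. z up
- green_tub: clear round open tub of loose green beads, 92 mm across the rim, 55 mm high, beads up to 50 mm, loose, 0.1 to 0.2 kg; one of three tubs standing on the cutting mat in any order; origin at the centre of its underside, z up
- blue_tub: the same tub with lilac-blue beads; origin at the centre of its underside
- orange_tub: the same tub with orange beads; origin at the centre of its underside
- block: foam drying block, 130 by 262 by 70 mm high, green sides and white top, fixed; origin at the centre of its underside, long side along its y. Six strands stand on it in two rows of three, about 75 mm apart along its y and 64 mm apart along its x; five bare spare skewers up to 35 mm high stand near its ends. It may be on the left or on the right, with the cutting mat on the other side
- cutting_mat: dark blue-grey cutting mat, 250 by 250 by 3 mm, fixed; origin at the centre of its underside; the three tubs stand on it with their centres 100 to 145 mm apart
- glaze_jar: white plastic glaze jar with a blue label and a white lid, 76 mm across, 100 mm high, loose; origin at the centre of its underside
- mug: white mug, 82 mm across, 95 mm high, handle to its +y, loose; origin at the centre of its underside
- brush: glaze brush with a bright green handle, 190 mm long along its x, lying on the table at the right, loose; origin under its middle
- phone: grey cordless phone lying flat at the left, 150 by 48 by 22 mm, loose; origin at the centre of its underside
- blue_strand1_tip (a point): bare upper end of the skewer of a lilac-blue strand, 175 to 190 mm above the table, so up to 15 mm higher or lower than the green one
- blue_strand1: a lilac-blue strand, otherwise the same as the green one; origin on its axis 105 mm below its tip
- blue_strand2_tip (a point): bare upper end of the skewer of a lilac-blue strand, 175 to 190 mm above the table, so up to 15 mm higher or lower than the green one
- blue_strand2: a lilac-blue strand, otherwise the same as the green one; origin on its axis 105 mm below its tip
- blue_strand3_tip (a point): bare upper end of the skewer of a lilac-blue strand, 175 to 190 mm above the table, so up to 15 mm higher or lower than the green one
- blue_strand3: a lilac-blue strand, otherwise the same as the green one; origin on its axis 105 mm below its tip
- blue_strand4_tip (a point): bare upper end of the skewer of a lilac-blue strand, 175 to 190 mm above the table, so up to 15 mm higher or lower than the green one
- blue_strand4: a lilac-blue strand, otherwise the same as the green one; origin on its axis 105 mm below its tip
- blue_strand5_tip (a point): bare upper end of the skewer of a lilac-blue strand, 175 to 190 mm above the table, so up to 15 mm higher or lower than the green one
- blue_strand5: a lilac-blue strand, otherwise the same as the green one; origin on its axis 105 mm below its tip

How it is judged:
By the outcome, as a careful person would: the job done as asked, in the order asked, and still so for the second after the job is handed in, with the robot touching nothing.
It also fails if it takes over 38 s, if anything falls off the work surface, if the arm or the gripper's body presses on something with over 40 N, if the wrist force passes 120 N, or if a joint passes its speed limit or range.

## Working session

There is one attempt and no reset: what is moved stays moved. The work goes in short steps, Python scripts to look and compute and a tool call to move; the robot and the scene stay as the last step left them, time stands still between calls to the robot, and variables do not carry over. Pictures are saved under pics/ and viewed, at most 10 in all, crops included, and the job is handed in when it is done.

Besides the shell and the picture viewer there is one more tool, called after ">>>" as a command line: name --argument value ..., lists and objects as JSON in quotes. apply_moves: Moves the arm, as the interface text tells. Its arguments: {"type":"object","properties":{"delta_pos":{"type":"array"},"dr":{"type":"array"},"jaw":{"type":"array"},"force":{"type":"number"}},"required":["delta_pos","dr","jaw"]}

```bash
mkdir -p pics; cat > h.py <<'E'
import numpy as np,cv2
from cell import telemetry,eyes,job
def cam(n):
    m=eyes.camera_model(n);f=210/np.tan(np.radians(m["vertical_fov"])/2)
    R=cv2.Rodrigues(np.array(m["rvec"],float))[0];t=np.array(m["tvec"],float)
    return m,f,R,t
def ray(n,u,v):
    m,f,R,t=cam(n);K=np.array([[f,0,m["cx"]],[0,f,m["cy"]],[0,0,1.]])
    p=cv2.undistortPoints(np.array([[[u,v]]],float),K,np.array([m["k1"],0,0,0.]))[0,0]
    d=R.T@np.array([p[0],p[1],1]);return -R.T@t,d/np.linalg.norm(d)
def plane(n,u,v,z):
    c,d=ray(n,u,v);return c+d*(z-c[2])/d[2]
def proj(n,P):
    m,f,R,t=cam(n);K=np.array([[f,0,m["cx"]],[0,f,m["cy"]],[0,0,1.]])
    return cv2.projectPoints(np.array([P],float),cv2.Rodrigues(R)[0],t,K,np.array([m["k1"],0,0,0.]))[0].ravel()
def tri(a,b):
    (c1,d1),(c2,d2)=a,b
    s=np.linalg.lstsq(np.c_[d1,-d2],c2-c1,rcond=None)[0]
    p,q=c1+d1*s[0],c2+d2*s[1];return (p+q)/2,np.linalg.norm(p-q)
E
python3 - <<'E'
from h import *
for n in("scene","top"):
    im=eyes.read_camera(n);np.save(f"pics/{n}.npy",im);cv2.imwrite(f"pics/{n}.png",cv2.resize(im[:,:,::-1],(800,600),interpolation=cv2.INTER_CUBIC))
    print(n,eyes.camera_model(n),ray(n,280,210))
s=telemetry.observe();print(s["time"],s["tool_pos"],s["tool_rot"],s["opening"])
E
```

```text
scene {'vertical_fov': 52.56357088113157, 'cx': 278.8924882143007, 'cy': 212.92016695244905, 'k1': -0.01891223842452, 'rvec': array([ 2.42750376,  0.64636599, -0.23934066]), 'tvec': array([-0.53016264, -0.15323684,  1.426868  ])} (array([ 0.96656918, -0.57293309,  1.03826678]), array([-0.31446841,  0.51945805, -0.79452687]))
top {'vertical_fov': 47.52007627619916, 'cx': 281.45411858098356, 'cy': 207.8698036557053, 'k1': -0.11791693293175073, 'rvec': array([ 2.16808803, -2.21444233,  0.08123712]), 'tvec': array([0.00819435, 0.62477058, 1.4466267 ])} (array([0.52762585, 0.00737397, 1.48482013]), array([ 0.0618362 , -0.00530736, -0.9980722 ]))
0.1 [ 0.22534018 -0.4738441   0.24492531] [-3.14030689e+00 -1.64265322e-04  4.43763342e-01] 0.0919489645949819
```

View pics/scene.png

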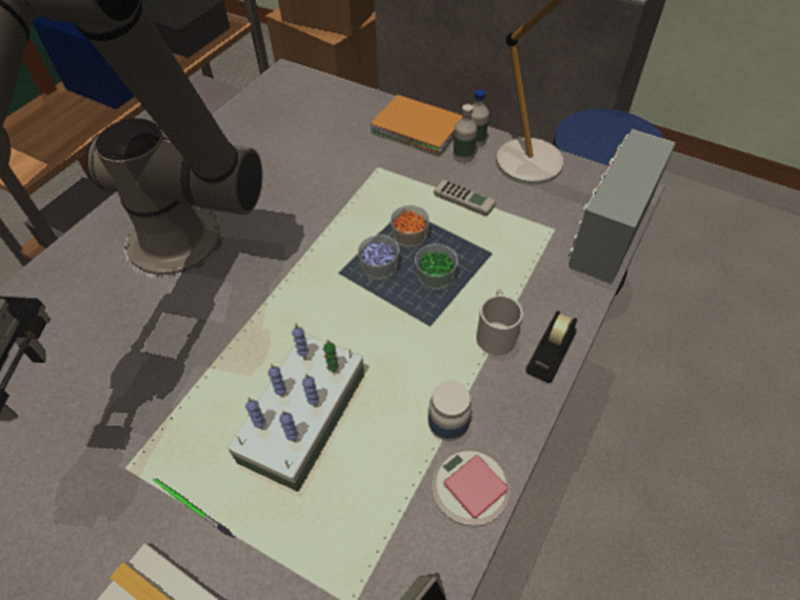

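View pics/top.png

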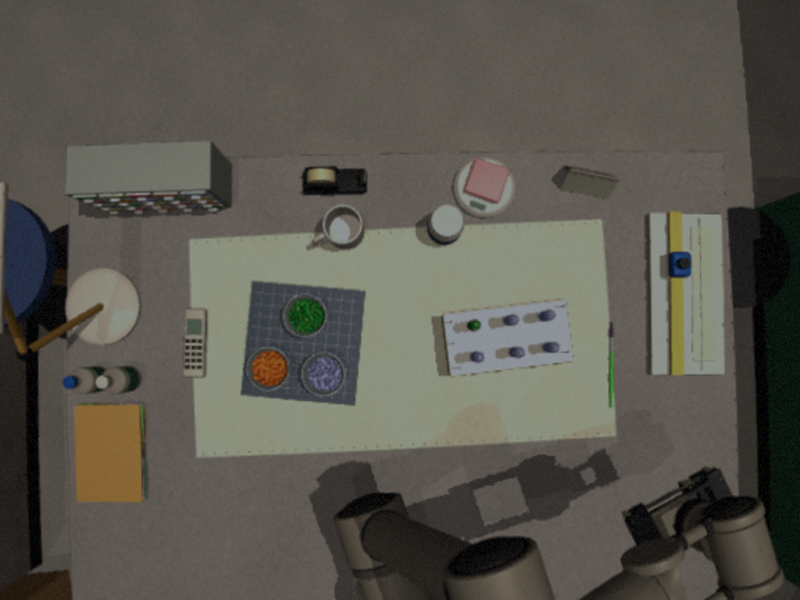

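The green strand is at about (331,357) in the scene view and (474,325) in the top view. The green tub is at (437,265) and (305,315). I'll zoom in on both next.

```bash
python3 - <<'E'
from h import *
out=[]
for n,(u,v),(tu,tv) in(("scene",(231,245),(306,186)),("top",(332,226),(214,220))):
    im=np.load(f"pics/{n}.npy")
    for (a,b) in((u,v),(tu,tv)):
        out.append(cv2.resize(im[b-23:b+22,a-30:a+30,::-1],(400,300),interpolation=cv2.INTER_NEAREST))
        print(n,"crop origin",a-30,b-23)
    h=cv2.cvtColor(im,cv2.COLOR_RGB2HSV);m=cv2.inRange(h,(45,120,25),(75,255,255))
    k,l,s,c=cv2.connectedComponentsWithStats(m)
    for i in range(1,k):
        if s[i,4]>8:print(n,s[i],c[i])
cv2.imwrite("pics/z.png",np.clip(1.6*np.vstack([np.hstack(out[:2]),np.hstack(out[2:])]).astype(float),0,255).astype(np.uint8))
E
```

```text
scene crop origin 201 222
scene crop origin 276 163
scene [294 177  23  15 252] [304.8968254  184.28968254]
scene [227 241   7   5  27] [230.07407407 242.88888889]
scene [107 335  37  27 126] [125.8015873  348.34126984]
top crop origin 302 203
top crop origin 184 197
top [202 210  25  23 433] [214.14318707 220.83833718]
top [328 225   8   6  35] [331.17142857 227.28571429]
top [427 246   2  39  72] [427.45833333 263.625     ]
top [ 91 260   3   5   9] [ 92.22222222 261.33333333]
```

View pics/z.png

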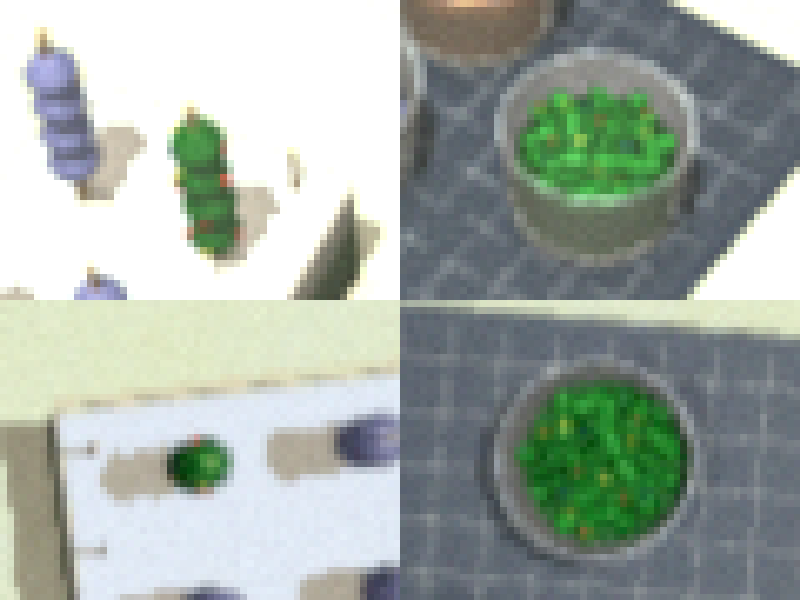

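```bash
python3 - <<'E'
from h import *
print("tub tri",tri(ray("scene",305,181.5),ray("top",212.9,220.6)),plane("scene",305,181.5,.058),plane("top",212.9,220.6,.058))
a=ray("scene",229,237.6)
for u in(332.3,332.8,333.3):print("tip tri",tri(a,ray("top",u,226.7)))
for z in(.175,.18,.185,.19):
    P=plane("scene",229,237.6,z);print(z,P,"top px",proj("top",P))
# skewer foot in scene on block top; brightness around top tip
P=plane("scene",201+220/6.667-.5,222+258/6.667-.5,.070);print("foot",P,[proj("top",[P[0],P[1],z]) for z in(.07,.18)])
im=np.load("pics/top.npy");print(im[223:231,328:338,0]);print(im[223:231,328:338,1])
im=np.load("pics/scene.npy");print(im[234:244,225:234].tolist())
E
```

```text
tub tri (array([0.58886039, 0.20212824, 0.05522768]), np.float64(0.0008158142675883008)) [0.59024695 0.20019874 0.058     ] [0.58840099 0.20152313 0.058     ]
tip tri (array([ 0.55931331, -0.14279177,  0.17505712]), np.float64(0.0010869103079055704))
tip tri (array([ 0.55959446, -0.14373274,  0.17640734]), np.float64(0.00019585637501883752))
tip tri (array([ 0.55987543, -0.14467211,  0.17775717]), np.float64(0.0006934232509828816))
0.175 [ 0.55885131 -0.14309093  0.175     ] top px [332.53977887 227.01618043]
0.18 [ 0.5612128  -0.14558055  0.18      ] top px [333.62850876 226.08641522]
0.185 [ 0.56357428 -0.14807018  0.185     ] top px [334.72508918 225.14980984]
0.19 [ 0.56593576 -0.1505598   0.19      ] top px [335.82959805 224.20629469]
foot [ 0.55991735 -0.14429676  0.07      ] [array([328.91213785, 227.58096034]), array([333.17496879, 226.56935067])]
[[137 134 124 128 100 101 120 137 140 141]
 [107  89  80  83  51  46  79 109 135 141]
 [ 55  35  27  25  23  28  38  65 110 138]
 [  9   5  14  21  41  54  48  47  94 135]
 [ 10  14   8  13  44  64  54  36  85 133]
 [ 11   4   4  13
[... 1228 characters left out ...]
2]], [[185, 190, 182], [185, 190, 179], [184, 189, 175], [147, 148, 129], [98, 89, 68], [98, 101, 79], [122, 138, 109], [151, 163, 136], [180, 189, 164]], [[188, 192, 185], [186, 187, 160], [159, 162, 129], [103, 120, 90], [81, 84, 57], [69, 85, 51], [58, 89, 52], [87, 110, 82], [130, 143, 118]], [[190, 196, 187], [160, 167, 137], [95, 113, 63], [50, 90, 43], [64, 92, 48], [59, 90, 47], [44, 85, 40], [43, 77, 40], [65, 91, 60]], [[190, 196, 188], [132, 151, 130], [56, 97, 53], [37, 86, 38], [50, 97, 46], [54, 97, 50], [45, 91, 46], [40, 82, 41], [40, 77, 42]], [[177, 184, 175], [112, 133, 112], [42, 87, 43], [43, 90, 41], [47, 94, 46], [47, 93, 45], [49, 94, 48], [46, 87, 44], [45, 77, 40]]]
```

The tip comes out at about (0.560, -0.144, 0.178), and the skewer's foot agrees with it. The tub mouth is at about (0.589, 0.201), with the rim near 0.057. I'll shut the fingers, rise and move over to the strand.

>>> apply_moves --delta_pos '[[0.02,0.02,0.06],[0.06,0.06,0.12],[0.11,0.11,0.14],[0.165,0.16,0.14],[0.22,0.215,0.14],[0.28,0.275,0.14],[0.34,0.335,0.14],[0.4,0.395,0.14]]' --dr '[[0,0,0],[0,0,0],[0,0,0],[0,0,0],[0,0,0],[0,0,0],[0,0,0],[0,0,0]]' --jaw '[0,0,0,0,0,0,0,0]'

```text
time: 0.77
tool_pos: [0.3862, -0.3147, 0.3013]
tool_rot: [-3.141, 0.0, 0.443]
contact_force: [0.3, -0.9, 0.2]
opening: 0.0429
grip_force: 0.0
```

>>> apply_moves --delta_pos '[[0.06,0.06,0],[0.12,0.12,0],[0.18,0.18,0],[0.24,0.24,0],[0.3,0.3,0],[0.35,0.35,0],[0.39,0.39,0],[0.41,0.41,0]]' --dr '[[0,0,0],[0,0,0],[0,0,0],[0,0,0],[0,0,0],[0,0,0],[0,0,0],[0,0,0]]' --jaw '[0,0,0,0,0,0,0,0]'

```text
time: 1.43
tool_pos: [0.5508, -0.1499, 0.3008]
tool_rot: [-3.14, 0.0, 0.446]
contact_force: [-0.0, 0.3, -1.5]
opening: 0.0006
grip_force: 0.0
```

>>> apply_moves --delta_pos '[[0.01,0.005,-0.03],[0.02,0.01,-0.06],[0.024,0.015,-0.1],[0.024,0.015,-0.125],[0.024,0.015,-0.14],[0.024,0.015,-0.15],[0.024,0.015,-0.15],[0.024,0.015,-0.15]]' --dr '[[0,0,0],[0,0,0],[0,0,0],[0,0,0],[0,0,0],[0,0,0],[0,0,0],[0,0,0]]' --jaw '[0,0,0,0,0,0,0,0]'

```text
time: 2.1
tool_pos: [0.5591, -0.1466, 0.2421]
tool_rot: [3.141, -0.0, 0.443]
contact_force: [-0.4, -0.1, -0.2]
opening: 0.0005
grip_force: 0.0
```

```bash
python3 - <<'E'
from h import *
im=eyes.read_camera("scene")
s=telemetry.observe();p=s["tool_pos"];print(s["time"],p,s["tool_rot"])
print("fingertip px",proj("scene",p-[0,0,.019]), "tip px",proj("scene",[.56,-.144,.178]))
cv2.imwrite("pics/c.png",cv2.resize(im[190:250,190:270,::-1],(800,600),interpolation=cv2.INTER_NEAREST))
E
```

```text
2.15 [ 0.55922034 -0.1465281   0.24233565] [ 3.14051025e+00 -8.36428336e-04  4.43461204e-01]
fingertip px [226.0220274  227.29258255] tip px [229.04381193 237.38052711]
```

View pics/c.png

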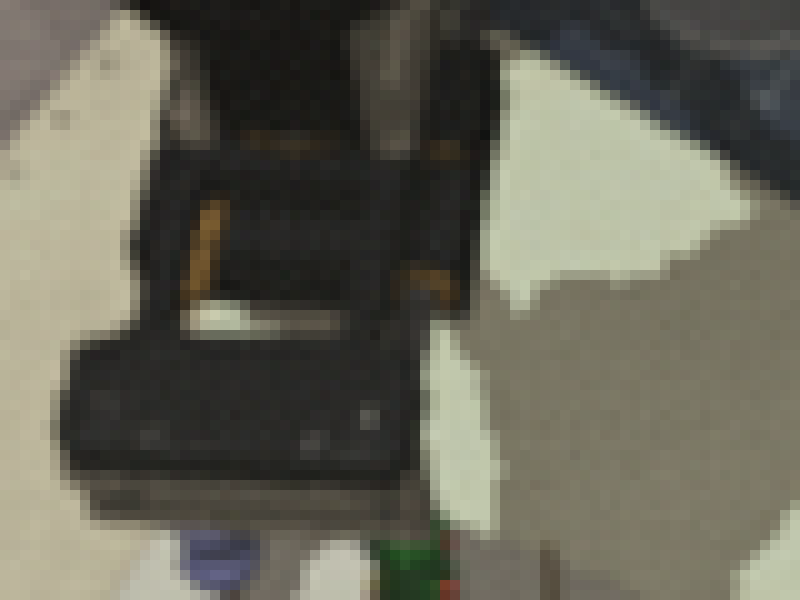

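The crop shows the gripper's body hiding the fingertips (expected near crop pixel 360,373), with the green strand just below at (415,565). Nothing is touching, so I'll rely on the kinematics, lower the last 19 mm and hold.

>>> apply_moves --delta_pos '[[0.002,0.005,-0.015],[0.002,0.006,-0.03],[0.002,0.006,-0.042],[0.002,0.006,-0.047],[0.002,0.006,-0.047],[0.002,0.006,-0.047],[0.002,0.006,-0.047],[0.002,0.006,-0.047]]' --dr '[[0,0,0],[0,0,0],[0,0,0],[0,0,0],[0,0,0],[0,0,0],[0,0,0],[0,0,0]]' --jaw '[0,0,0,0,0,0,0,0]'

```text
time: 2.82
tool_pos: [0.56, -0.1438, 0.223]
tool_rot: [3.141, -0.0, 0.444]
contact_force: [0.7, 0.1, 0.4]
opening: 0.0003
grip_force: 0.0
```

>>> apply_moves --delta_pos '[[0,0,0],[0,0,0],[0,0,0],[0,0,0],[0,0,0],[0,0,0],[0,0,0],[0,0,0]]' --dr '[[0,0,0],[0,0,0],[0,0,0],[0,0,0],[0,0,0],[0,0,0],[0,0,0],[0,0,0]]' --jaw '[0,0,0,0,0,0,0,0]'

```text
time: 3.48
tool_pos: [0.5598, -0.1437, 0.2227]
tool_rot: [3.142, 0.0, 0.444]
contact_force: [-0.6, -0.3, -0.6]
opening: 0.0004
grip_force: 0.0
```

>>> apply_moves --delta_pos '[[0,0,0],[0,0,0],[0,0,0],[0,0,0],[0,0,0],[0,0,0],[0,0,0],[0,0,0]]' --dr '[[0,0,0],[0,0,0],[0,0,0],[0,0,0],[0,0,0],[0,0,0],[0,0,0],[0,0,0]]' --jaw '[0,0,0,0,0,0,0,0]'

```text
time: 4.15
tool_pos: [0.5598, -0.1437, 0.2227]
tool_rot: [3.142, 0.0, 0.444]
contact_force: [-0.5, -0.7, 0.9]
opening: 0.0003
grip_force: 0.0
```

>>> apply_moves --delta_pos '[[0,0,0],[0,0,0],[0,0,0],[0,0,0],[0,0,0],[0,0,0],[0,0,0],[0,0,0]]' --dr '[[0,0,0],[0,0,0],[0,0,0],[0,0,0],[0,0,0],[0,0,0],[0,0,0],[0,0,0]]' --jaw '[0,0,0,0,0,0,0,0]'

```text
time: 4.82
tool_pos: [0.5599, -0.1437, 0.2228]
tool_rot: [3.141, -0.0, 0.444]
contact_force: [-0.1, -0.0, 0.0]
opening: 0.0001
grip_force: 0.0
```

>>> apply_moves --delta_pos '[[0,0,0],[0,0,0],[0,0,0],[0,0,0],[0,0,0],[0,0,0],[0,0,0],[0,0,0]]' --dr '[[0,0,0],[0,0,0],[0,0,0],[0,0,0],[0,0,0],[0,0,0],[0,0,0],[0,0,0]]' --jaw '[0,0,0,0,0,0,0,0]'

```text
time: 5.48
tool_pos: [0.5598, -0.1437, 0.2228]
tool_rot: [3.141, -0.0, 0.444]
contact_force: [-0.0, 0.6, -0.2]
opening: 0.0004
grip_force: 0.0
```

>>> apply_moves --delta_pos '[[0,0,0.02],[0,0,0.06],[0,0,0.1],[0,0.02,0.13],[0,0.06,0.14],[0.01,0.12,0.14],[0.02,0.18,0.14],[0.03,0.24,0.14]]' --dr '[[0,0,0],[0,0,0],[0,0,0],[0,0,0],[0,0,0],[0,0,0],[0,0,0],[0,0,0]]' --jaw '[0,0,0,0,0,0,0,0]'

```text
time: 6.15
tool_pos: [0.572, -0.047, 0.2797]
tool_rot: [3.141, -0.001, 0.443]
contact_force: [-0.0, -0.4, -0.5]
opening: 0.0004
grip_force: 0.0
```

>>> apply_moves --delta_pos '[[0.01,0.08,0],[0.02,0.16,0],[0.03,0.24,0],[0.04,0.32,0],[0.04,0.4,0],[0.04,0.48,0],[0.04,0.55,0],[0.04,0.58,0]]' --dr '[[0,0,0],[0,0,0],[0,0,0],[0,0,0],[0,0,0],[0,0,0],[0,0,0],[0,0,0]]' --jaw '[0,0,0,0,0,0,0,0]'

```text
time: 6.82
tool_pos: [0.5874, 0.1878, 0.2793]
tool_rot: [-3.141, -0.001, 0.447]
contact_force: [0.2, -0.6, 0.7]
opening: 0.0005
grip_force: 0.0
```

>>> apply_moves --delta_pos '[[0.003,0.02,-0.04],[0.005,0.03,-0.1],[0.005,0.034,-0.17],[0.005,0.034,-0.24],[0.005,0.034,-0.31],[0.005,0.034,-0.37],[0.005,0.034,-0.41],[0.005,0.034,-0.43]]' --dr '[[0,0,0],[0,0,0],[0,0,0],[0,0,0],[0,0,0],[0,0,0],[0,0,0],[0,0,0]]' --jaw '[0,0,0,0,0,0,0,0]'

```text
time: 7.48
tool_pos: [0.5889, 0.1969, 0.1044]
tool_rot: [-3.141, 0.004, 0.443]
contact_force: [0.4, -0.0, -0.4]
opening: 0.0002
grip_force: 0.0
```

```bash
python3 - <<'E'
from h import *
s=telemetry.observe();p=s["tool_pos"];print(s["time"],p,"shares",(np.array([.589,.2015,.102])-p)/.4)
E
```

```text
7.4833 [0.58888708 0.19693898 0.10443871] shares [ 0.00028229  0.01140254 -0.00609677]
```

>>> apply_moves --delta_pos '[[0,0.006,-0.003],[0,0.011,-0.005],[0,0.011,-0.005],[0,0.011,-0.005],[0,0.011,-0.005],[0,0.011,-0.005],[0,0.011,-0.005],[0,0.011,-0.005]]' --dr '[[0,0,0],[0,0,0],[0,0,0],[0,0,0],[0,0,0],[0,0,0],[0,0,0],[0,0,0]]' --jaw '[0,0,0,0,0,0,0,0]'

```text
time: 8.15
tool_pos: [0.5899, 0.2023, 0.105]
tool_rot: [3.141, -0.0, 0.444]
contact_force: [0.5, 1.1, -0.1]
opening: 0.0004
grip_force: 0.0
```

```bash
python3 - <<'E'
from h import *
s=telemetry.observe();p=s["tool_pos"];print(s["time"],p)
im=eyes.read_camera("top");a=np.load("pics/top.npy")
b=eyes.read_camera("scene");c=np.load("pics/scene.npy")
cv2.imwrite("pics/d.png",cv2.resize(np.vstack([np.hstack([im,a]),np.hstack([b,c])])[:,:,::-1],(800,600),interpolation=cv2.INTER_AREA))
E
```

```text
8.15 [0.58992301 0.20225234 0.10503202]
```

View pics/d.png

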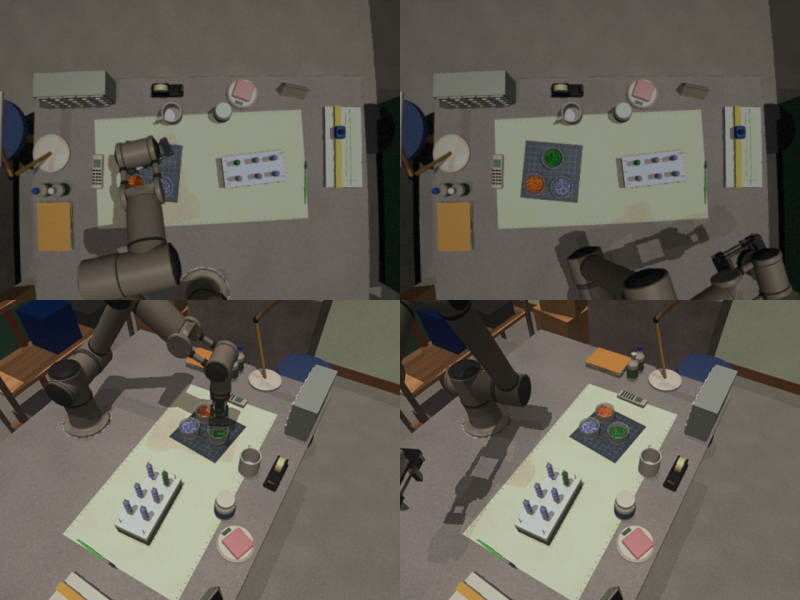

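The left pictures (now) match the right ones (start): nothing has moved, and the gripper is over the green tub, at about (218,430) in the lower left. I'll trim it down 3 mm and hold.

>>> apply_moves --delta_pos '[[-0.001,-0.001,-0.004],[-0.002,-0.001,-0.008],[-0.002,-0.001,-0.008],[-0.002,-0.001,-0.008],[-0.002,-0.001,-0.008],[-0.002,-0.001,-0.008],[-0.002,-0.001,-0.008],[-0.002,-0.001,-0.008]]' --dr '[[0,0,0],[0,0,0],[0,0,0],[0,0,0],[0,0,0],[0,0,0],[0,0,0],[0,0,0]]' --jaw '[0,0,0,0,0,0,0,0]'

```text
time: 8.92
tool_pos: [0.5891, 0.2019, 0.1016]
tool_rot: [3.142, -0.0, 0.444]
contact_force: [-0.2, 0.4, -0.2]
opening: 0.0001
grip_force: 0.0
```

>>> apply_moves --delta_pos '[[0,0,0],[0,0,0],[0,0,0],[0,0,0],[0,0,0],[0,0,0],[0,0,0],[0,0,0]]' --dr '[[0,0,0],[0,0,0],[0,0,0],[0,0,0],[0,0,0],[0,0,0],[0,0,0],[0,0,0]]' --jaw '[0,0,0,0,0,0,0,0]'

```text
time: 9.58
tool_pos: [0.5891, 0.2019, 0.1015]
tool_rot: [3.141, 0.0, 0.444]
contact_force: [-0.1, -0.1, -0.0]
opening: 0.0002
grip_force: 0.0
```

>>> apply_moves --delta_pos '[[0,0,0],[0,0,0],[0,0,0],[0,0,0],[0,0,0],[0,0,0],[0,0,0],[0,0,0]]' --dr '[[0,0,0],[0,0,0],[0,0,0],[0,0,0],[0,0,0],[0,0,0],[0,0,0],[0,0,0]]' --jaw '[0,0,0,0,0,0,0,0]'

```text
time: 10.25
tool_pos: [0.589, 0.2018, 0.1015]
tool_rot: [3.142, 0.0, 0.444]
contact_force: [-0.5, 0.1, -0.4]
opening: 0.0001
grip_force: 0.0
```

>>> apply_moves --delta_pos '[[0,0,0],[0,0,0],[0,0,0],[0,0,0],[0,0,0],[0,0,0],[0,0,0],[0,0,0]]' --dr '[[0,0,0],[0,0,0],[0,0,0],[0,0,0],[0,0,0],[0,0,0],[0,0,0],[0,0,0]]' --jaw '[0,0,0,0,0,0,0,0]'

```text
time: 10.92
tool_pos: [0.5891, 0.2018, 0.1016]
tool_rot: [3.141, -0.0, 0.444]
contact_force: [-0.6, -0.0, 0.1]
opening: 0.0005
grip_force: 0.0
```

>>> apply_moves --delta_pos '[[0,0,0],[0,0,0],[0,0,0],[0,0,0],[0,0,0],[0,0,0],[0,0,0],[0,0,0]]' --dr '[[0,0,0],[0,0,0],[0,0,0],[0,0,0],[0,0,0],[0,0,0],[0,0,0],[0,0,0]]' --jaw '[0,0,0,0,0,0,0,0]'

```text
time: 11.58
tool_pos: [0.589, 0.2018, 0.1015]
tool_rot: [3.142, 0.0, 0.444]
contact_force: [0.7, 1.0, -0.3]
opening: 0.0001
grip_force: 0.0
```

```bash
python3 -c "
from cell import job
print(job.hand_in())"
```

```text
the job is handed in; nothing more can be done
None
```

The arm pointed at the green strand's tip from about 25 mm above for over 2 s. It then pointed at the middle of the green tub from about 25 mm above its rim for over 2 s and was still there when I handed the job in, with no contact seen.

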